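# Clip the carving gouges into the carry board and lock the keeper

## Task

Pack the carving gouges that lie loose on the bench into the carry board: swing the keeper bar up out of the way, then press each gouge's handle level into a spring clip of its own, blade towards the cork strip, until it snaps down onto its saddle; push only as hard as the snap needs and do not ram it. When all of them are clipped, swing the keeper bar back over the handles and press it down until it snaps shut under its catches. Leave the dark stain tin where it stands.

Things in the scene. Friction and masses are not known exactly. Their poses are not given: they have to be found in the camera images.
- gouge_broad: carving gouge with a light beech handle and a broad 25 mm fishtail blade, 234 mm long; on the bench or absent. Origin at mid-length, on the underside as it first lies (it hardly rolls); x along the tool from cutting edge to butt. Round handle 125 mm long, 23 mm thick at its middle, 16 mm at its blade end. About 0.13 kg, nearly all in the handle; the blade has no contact
- broad_handle (a point): middle of the handle of gouge_broad, on its centre line, 54 mm from that body's origin along +x; grip it here, across the handle, and hold it here over a clip's middle. A tilted drawing board stands behind the gouges, its near edge 0.446 m ahead of the robot, with a low batten under it; draw a handle that lies against it out first
- gouge_banded: carving gouge with a brown handle that has a pale band at the ferrule, 222 mm long; on the bench or absent. Origin at mid-length, on the underside as it first lies (it hardly rolls); x along the tool from cutting edge to butt. Round handle 121 mm long, 22 mm thick at its middle, 16 mm at its blade end. About 0.13 kg, nearly all in the handle; the blade has no contact
- banded_handle (a point): middle of the handle of gouge_banded, on its centre line, 50 mm from that body's origin along +x; grip it here, across the handle, and hold it here over a clip's middle. A tilted drawing board stands behind the gouges, its near edge 0.446 m ahead of the robot, with a low batten under it; draw a handle that lies against it out first
- gouge_dark: carving gouge with a dark brown, pale-banded handle and a narrow blade, 236 mm long; on the bench or absent. Origin at mid-length, on the underside as it first lies (it hardly rolls); x along the tool from cutting edge to butt. Round handle 126 mm long, 25 mm thick at its middle, 16 mm at its blade end. About 0.13 kg, nearly all in the handle; the blade has no contact
- dark_handle (a point): middle of the handle of gouge_dark, on its centre line, 54 mm from that body's origin along +x; grip it here, across the handle, and hold it here over a clip's middle. A tilted drawing board stands behind the gouges, its near edge 0.446 m ahead of the robot, with a low batten under it; draw a handle that lies against it out first
- rack: plywood carry board lying fixed on the bench, 256 x 206 x 12 mm. Origin on its underside; x from the blade end (edge at x = -136 mm, cork strip under the blades) to the hinge end (edge at +120 mm); y across the three clips. Each clip: a dark saddle along x, 13 x 82 mm, top 24 mm above the bench, and two pairs of steel prongs, up to 55 mm above the bench
- clip0 (a point): top of the right-hand (y = -60 mm) saddle at the middle of its clip (rack x = 50 mm, 24 mm above the bench); axes as the rack's. All clips are alike. The prong pairs, 12 mm wide, stand 33 mm before and behind this point; the 54 mm between them is free for fingers, which must stay 20 mm above the bench
- clip1 (a point): top of the middle (y = 0) saddle at the middle of its clip (rack x = 50 mm, 24 mm above the bench); axes as the rack's. All clips are alike. A handle pressed down level meets the prongs' lips 17 mm above the saddle, forces them apart against a peak of 8 to 13 N, passes 10 mm above the saddle and drops home; pulling out takes 9 to 14 N
- clip2 (a point): top of the left-hand (y = +60 mm) saddle at the middle of its clip (rack x = 50 mm, 24 mm above the bench); axes as the rack's. All clips are alike. A clipped gouge has its handle's middle here (within 10 mm along x), its underside on the saddle, its blade to the rack's -x. Any gouge fits any clip
- keeper (a joint): swing of the keeper, a U-shaped bail of steel bar: 0 = shut, level over the handles, under its two catches; grows as it swings up and back, 1.57 upright, 2.05 the stop. Stiff hinge: 1 N at the bar moves it, it stays where left. Starts ajar, in the way. Closing, it meets the catches at 0.11 rad (12 mm before home); a push of about 12 N snaps it down to its stop
- keeper_grip (a point): middle of the keeper's cross bar (10 mm round bar, 190 mm long, parallel to the rack's y), in a black sleeve 56 mm long, 13 mm thick to the eye but 10 mm to the touch; 114 mm from the hinge axis
- keeper_hinge (a point): middle of the keeper's hinge axis (along the rack's y), 52 mm above the bench at the back of the board; with the keeper shut, the bar is 114 mm from here along the rack's -x at the same height, just clear of the clipped handles. A work lamp hangs behind and above, 0.55 m over the bench, from x = 0.61 m: keep the wrist in front of it
- stain_tin: dark brown tin, 56 mm across, 63 mm high, standing between the drawing slope and the drawer chest; leave it alone. Origin under its middle

How it is judged:
By the outcome, as a careful person would: the job done as asked, in the order asked, and still so for the second after the job is handed in, with the robot touching nothing.
Of gouge_broad, gouge_banded, gouge_dark only 2 to 3 are there at a start; the rules pass over those that are not, and their reading is None.
At some moment in a run one of gouge_broad, gouge_banded, gouge_dark may be knocked a few centimetres aside while the robot is not near it.
Once in a run the grip may slacken for a moment while it holds something.
It also fails if it takes over 210 s, if anything falls off the work surface, if the arm or the gripper's body presses on something with over 40 N, if the wrist force passes 120 N, or if a joint passes its speed limit or range.

## Robot

A 6-joint arm with a two-finger parallel gripper is mounted at the origin on the work surface; the furniture and walls round the work are solid. World frame = base frame: x ahead of the robot, y to its left, z up, the work surface at z = 0. Lengths are in m, angles in rad, forces in N, time in s.
With the tool pointing down it reaches from about 0.35 to 0.775 m from the base axis. Payload 5.5 kg.
Tool frame: the origin (TCP) lies on the centre line of the jaws, within the pads' length; the fingertips stand 11 mm ahead of it and the grasp point (between the pads) lies 8 mm behind it; z points along the fingers, y is the line along which they close (so a half turn about z gives the same grasp; the last joint's range is limited). The gripper opens to 85 mm and grips with 20 to 120 N. Pads are 22 mm wide; open, the fingers measure 114 mm over their backs; the gripper's body (76 mm by 85 mm) begins 54 mm behind the grasp point. The pads swing forward as they close: fully open they stand 13 mm farther back than shut.
Start: joints at [1.133, 0.313, 0.046, 1.304, 0, 1.431], TCP at [0.169, 0.55, 0.242] pointing down, gripper open.
Joint ranges: [-2.76, 2.76], [-0.86, 1.69], [-1.03, 1.26], [-2.2, 2.34], [-1.47, 1.5], [-3.14, 3.14]. Speed limits (rad/s): [2.57, 2.57, 3.14, 3.14, 3.14, 3.14].

## Interface

Orientations are given as a unit quaternion [w, x, y, z].
In Python, from workcell import get_state, eyes, env gives the robot as it stands.
- The arm moves only by the shell command python3 -m inch 'ROWS' [OPENING] [FORCE]. ROWS is JSON, one flat list of numbers, 4 for each row, row after row: the shift along the tool's x, y, z in cm, then the turn about the tool's z in rad. A call has exactly 5 rows; each row shifts and turns the commanded pose from where the row before left it, along the tool's axes as they then stand; what a row does not reach is not made up. A row lasts 1/12 s, in which the tool goes at most 41.7 mm and 7.16 degrees, less where a joint would pass 70% of its speed; a pose out of reach is approached as far as the arm can. A call is refused whole if a number of a shift passes 4.17 or a number of a turn 0.125, either way. A call with a gripper value outside its range is refused whole. OPENING is the opening, from -1 (shut) to 1 (fully open), set as the call begins (- or left out, the last holds). The fingers move at their own pace and stop on an object; FORCE is the grip in N (left out, the last holds). Time passes only in rows, so rows that do not move let the fingers close, or fill a call up. It gives the time, the measured TCP pose, the force, the opening and the grip force at its end, in the units of the state.
- get_state(): the state, without advancing time (a new reading comes with each control period).
- eyes.read_camera(name): name is "scene" or "top"; returns the picture (420x560x3 uint8, red, green, blue); there is no depth.
- eyes.camera_info(name): a dict with "fovy" (degrees; the focal length in pixels is half the picture's height over the tangent of half this angle, whatever the lens; pixels are square), "cx", "cy" (the principal point, pixels), "xyz" and "orientation" of the camera in the world. Camera axes: x right, y down, z forward; pixel columns grow to the right and rows downward; lengths in m; the calibration is good to about 2 mm. A picture is of the moment at which its call begins. camera_info takes no time and is no camera call.
- env.hand_in(): hands the job in; it is judged then, once.
The state is a dict: "clock": time; "joint_pos": joint angles; "qvel": joint speeds; "tau": joint torques, N m; "tcp_pos": TCP position; "orientation": TCP orientation; "wrist_force": force on the tool from outside, world axes, zero at the start; "ft_torque": the same for the moment, N m; "finger_gap": finger opening in m; "grip_force": force on a finger pad.
Only numpy, scipy, OpenCV 4.12 (cv2) and the standard library are available. Lean on these libraries where they do the work, as an engineer would, in place of code of your own. Each camera call takes 0.05 s, during which the arm holds its last target. There are 200 camera calls.

## Working session

There is one attempt and no reset: what is moved stays moved. The work goes in short steps, Python scripts to look and compute and a shell command to move; the robot and the scene stay as the last step left them, time stands still between calls to the robot, and variables do not carry over. Pictures are saved under pics/ and viewed, at most 14 in all, crops included, and the job is handed in when it is done.

```bash
mkdir -p pics; ls; python3 - <<'E'
from workcell import get_state, eyes, env
import cv2
for n in("scene","top"):
    print(n,eyes.camera_info(n)); cv2.imwrite(f"pics/{n}0.png",cv2.resize(eyes.read_camera(n)[:,:,::-1],(800,600),interpolation=cv2.INTER_CUBIC))
print(get_state())
E
```

```text
pics
scene {'fovy': 50.51849907735384, 'cx': 275.8230194154981, 'cy': 204.48400686909883, 'xyz': array([-0.2230901 , -0.42895707,  0.80598725]), 'orientation': array([-0.3472421 ,  0.78725514, -0.46791621,  0.20175898])}
top {'fovy': 51.07088278406632, 'cx': 278.1701370713165, 'cy': 210.91932317391087, 'xyz': array([ 0.28138481, -0.0225343 ,  1.23915806]), 'orientation': array([ 0.05231645, -0.69897429,  0.71115396, -0.05438731])}
{'clock': 0.1, 'joint_pos': array([1.13340125e+00, 3.13972918e-01, 4.51226501e-02, 1.30357376e+00,
       2.98615246e-05, 1.43119805e+00]), 'qvel': array([ 0.0013218 , -0.00086324,  0.00373316,  0.00260303,  0.00032379,
        0.00046605]), 'tau': array([ 3.55858720e-03, -4.81725705e+01,  2.99244189e+01,  1.27806255e-02,
       -2.28909295e-05, -3.10792885e-06]), 'tcp_pos': array([0.16853798, 0.54931646, 0.24148321]), 'orientation': array([-2.45863575e-04,  1.48348773e-01,  9.88934770e-01, -7.75968803e-04]), 'wrist_force': array([ 0.26758926, -0.22012297, -0.53822224]), 'ft_torque': array([0.00898602, 0.00949904, 0.02253962]), 'grip_force': 0.0, 'finger_gap': 0.08514561077229278}
```

View pics/scene0.png

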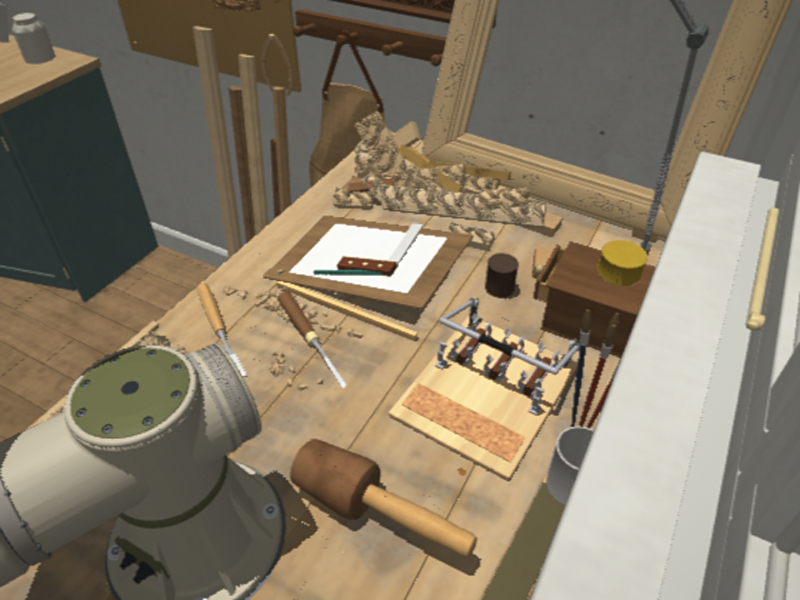

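View pics/top0.png

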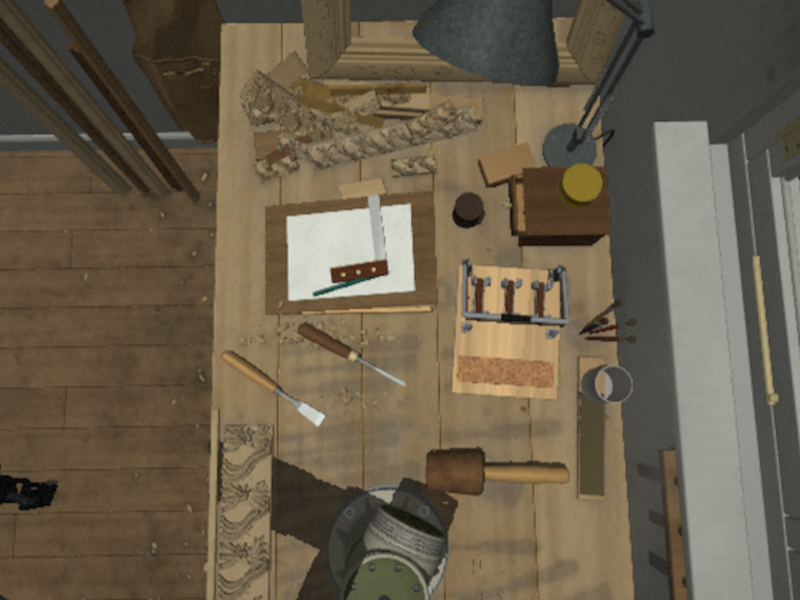

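The top view shows two gouges: the light broad one (handle 222–275, 352–388) and a brown, pale-banded one (handle 300–355, 325–360). The rack is at (452–568, 262–398), with the keeper bar at about (515, 319). Next I'll write ray-casting helpers and look at a zoomed crop.

```bash
cat > h.py <<'E'
from workcell import get_state, eyes, env
import numpy as np, cv2
from scipy.spatial.transform import Rotation as R
def rot(q): return R.from_quat([q[1],q[2],q[3],q[0]]).as_matrix()
def ray(n,u,v):
    c=eyes.camera_info(n); f=210/np.tan(np.radians(c['fovy']/2))
    d=rot(c['orientation'])@np.array([(u-c['cx'])/f,(v-c['cy'])/f,1]); return np.array(c['xyz']),d/np.linalg.norm(d)
def plane(n,u,v,z):
    o,d=ray(n,u,v); return o+d*(z-o[2])/d[2]
def proj(n,p):
    c=eyes.camera_info(n); f=210/np.tan(np.radians(c['fovy']/2))
    q=rot(c['orientation']).T@(np.array(p)-c['xyz']); return q[0]/q[2]*f+c['cx'],q[1]/q[2]*f+c['cy']
def tri(a,b):
    (o1,d1),(o2,d2)=ray("top",*a),ray("scene",*b)
    s=np.linalg.lstsq(np.c_[d1,-d2],o2-o1,rcond=None)[0]
    p,q=o1+s[0]*d1,o2+s[1]*d2; return (p+q)/2,np.linalg.norm(p-q)
def crop(n,x,y,w,h,k,name):
    im=eyes.read_camera(n)[:,:,::-1]
    cv2.imwrite(f"pics/{name}.png",cv2.resize(im[y:y+h,x:x+w],None,fx=k,fy=k,interpolation=cv2.INTER_CUBIC)); return im
def blob(im,lo,hi,box):
    "HSV mask within box x,y,w,h; largest contour -> minAreaRect"
    x,y,w,h=box; m=cv2.inRange(cv2.cvtColor(im,cv2.COLOR_BGR2HSV)[y:y+h,x:x+w],lo,hi)
    c=max(cv2.findContours(m,0,1)[0],key=cv2.contourArea)
    (cx,cy),s,a=cv2.minAreaRect(c); return (cx+x,cy+y),s,a,cv2.boxPoints(((cx+x,cy+y),s,a))
E
python3 - <<'E'
from h import *
a=eyes.read_camera("top")[:,:,::-1]; b=eyes.read_camera("scene")[:,:,::-1]
cv2.imwrite("pics/t.png",a);cv2.imwrite("pics/s.png",b)
A=cv2.resize(a[175:285,310:405],None,fx=4.2,fy=4.2,interpolation=2)  # 399x462
B=cv2.resize(b[205:335,270:410],None,fx=2.85,fy=2.85,interpolation=2)
im=np.zeros((600,800,3),np.uint8); im[:A.shape[0],:A.shape[1]]=A; im[:B.shape[0],400:400+B.shape[1]]=B
cv2.imwrite("pics/z1.png",im)
# measures
for u,v in [(452,393),(556,399),(460,263),(566,268)]: print("rack corner",plane("top",u*.7,v*.7,.012).round(3))
hs=cv2.cvtColor(a,cv2.COLOR_BGR2HSV)
for n,(u,v) in dict(broad=(250,369),brown=(325,340),cork=(505,371),bench=(330,400),sleeve=(516,318)).items(): print(n,hs[int(v*.7),int(u*.7)])
for n,p,q in [("broad butt",(223,353),(203,285)),("broad ferrule",(276,389),(226,333)),("broad tip",(318,419),(242,373)),("br butt",(301,326),(282,294)),("br ferrule",(352,357),(312,337)),("br tip",(405,384),(344,386)),("sleeve",(516,319),(495,344)),]:
    P,e=tri(np.array(p)*.7,np.array(q)*.7); print(n,P.round(3),round(e,4),plane("top",*np.array(p)*.7,.012).round(3))
E
```

```text
rack corner [ 0.287 -0.13   0.012]
rack corner [ 0.272 -0.331  0.012]
rack corner [ 0.543 -0.154  0.012]
rack corner [ 0.53  -0.365  0.012]
broad [ 17 133 123]
brown [ 14 140  89]
cork [ 14 131 173]
bench [ 20  81 136]
sleeve [36 61 21]
broad butt [0.373 0.311 0.017] 0.0036 [0.372 0.314 0.012]
broad ferrule [0.304 0.208 0.003] 0.0105 [0.301 0.21  0.012]
broad tip [0.245 0.126 0.003] 0.0111 [0.242 0.129 0.012]
br butt [0.421 0.162 0.022] 0.0019 [0.422 0.162 0.012]
br ferrule [0.361 0.061 0.014] 0.0048 [0.36  0.063 0.012]
br tip [ 0.306 -0.04   0.001] 0.0004 [ 0.306 -0.04   0.012]
sleeve [ 0.419 -0.244  0.098] 0.0008 [ 0.429 -0.261  0.012]
```

View pics/z1.png

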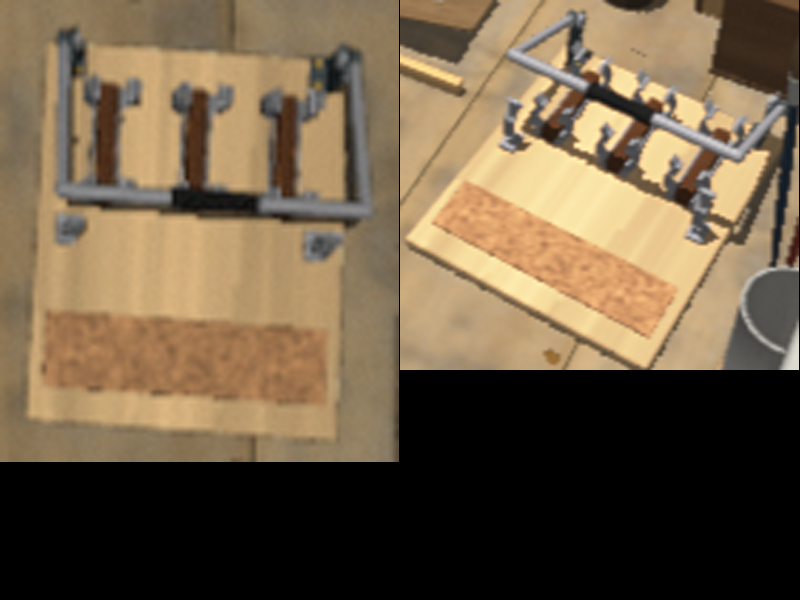

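The crop shows the rack corners and the far ends of the saddles clearly, and the sleeve of the black bar sits at about (216, 200). Next I'll fit the rack frame to those points.

```bash
cat >> h.py <<'E'
def fit():
    pts=[(-136,103,12,28,418),(-136,-103,12,335,437),(120,103,12,48,45),(91,60,24,109,84),(91,0,24,199,91),(91,-60,24,290,97)]
    L=np.array([[a,b] for a,b,*_ in pts])/1e3
    W=np.array([plane("top",310+(u+.5)/4.2-.5,175+(v+.5)/4.2-.5,z/1e3)[:2] for *_,z,u,v in pts])
    H=(L-L.mean(0)).T@(W-W.mean(0)); yaw=np.arctan2(H[0,1]-H[1,0],H[0,0]+H[1,1])
    M=np.array([[np.cos(yaw),-np.sin(yaw)],[np.sin(yaw),np.cos(yaw)]]); t=W.mean(0)-M@L.mean(0)
    return M,t,yaw,(W-(L@M.T+t))
E
python3 - <<'E'
from h import *
M,t,yaw,r=fit(); print("yaw",yaw,"t",t,"\nres mm",(r*1e3).round(1).tolist())
for i in range(3): print("clip",i,(M@[.05,(i-1)*.06]+t).round(4))
a=cv2.imread("pics/t.png"); b=cv2.imread("pics/s.png")
for n,lo,hi,bt,bs in [("broad",(10,110,90),(22,255,255),(150,235,50,45),(135,190,30,50)),("brown",(5,100,30),(16,255,125),(200,215,55,45),(190,198,35,50)),("sleeve",(0,0,0),(180,255,60),(345,216,30,16),(330,228,35,25))]:
    A=blob(a,lo,hi,bt);B=blob(b,lo,hi,bs); P,e=tri(A[0],B[0])
    print(n,A[0],np.round(A[1:3][0],1),round(A[2],1),np.round(B[0],1),np.round(B[1],1),P.round(4),round(e,4))
    print("  plane pts", [plane("top",*q,.0115)[:2].round(3).tolist() for q in A[3]])
P,_=tri(np.array((516,319))*.7,np.array((495,344))*.7)
print("sleeve rack", M.T@(P[:2]-t))
E
```

```text
yaw -0.08417603894882882 t [ 0.41447825 -0.24264045] 
res mm [[2.0, -1.5], [3.4, 2.4], [-2.9, -1.1], [-0.3, 0.5], [-1.0, 0.3], [-1.1, -0.7]]
clip 0 [ 0.4593 -0.3066]
clip 1 [ 0.4643 -0.2468]
clip 2 [ 0.4693 -0.1871]
broad (173.1923065185547, 259.46154022216797) [44.7  8.3] 33.7 [146.9 214.1] [35.1  9.5] [0.3376 0.2644 0.0149] 0.0025
  plane pts [[0.363, 0.325], [0.382, 0.312], [0.311, 0.208], [0.293, 0.22]]
brown (226.5222930908203, 237.87579727172852) [39.3  8.9] 28.6 [203.7 221.3] [31.9  3.1] [0.3926 0.1207 0.009 ] 0.0063
  plane pts [[0.411, 0.172], [0.433, 0.161], [0.378, 0.064], [0.357, 0.076]]
sleeve (361.0, 222.0) [ 6. 20.] 90.0 [346.7 240.9] [24.6  5.8] [ 0.4223 -0.2441  0.0948] 0.0002
  plane pts [[0.442, -0.233], [0.441, -0.289], [0.424, -0.288], [0.425, -0.232]]
sleeve rack [ 0.00435965 -0.00124147]
```

```bash
cat >> h.py <<'E'
def where():
    M,t,yaw,_=fit(); s=get_state(); p=s['tcp_pos']; T=rot(s['orientation'])
    print("clock %.1f tcp"%s['clock'],p.round(4),"rack xy",(M.T@(p[:2]-t)).round(4),"yawy deg",np.degrees(np.arctan2(T[1,1],T[0,1])).round(1),"F",s['wrist_force'].round(1),"gap",round(s['finger_gap'],4),"grip",round(s['grip_force'],1)); return p,T
def go(x,y):
    "tool-axis shift in cm to world x,y"
    p,T=where(); d=T.T@np.array([x-p[0],y-p[1],0]); print("need cm",(d*100).round(2))
E
python3 -m inch '[0,0,0,0.125,0,0,0,0.125,0,0,0,0.125,0,0,0,0.125,0,0,0,0.125]' -0.05 40
python3 -m inch '[0,0,0,0.125,0,0,0,0.125,0,0,0,0.125,0,0,0,0.125,0,0,0,0.125]' >/dev/null
python3 -m inch '[0,0,0,0.107,-4,3,0,0,-4,3,0,0,-4,3,0,0,-4,3,0,0]'
python3 -m inch '[-4,3,0,0,-4,3,0,0,-4,3,0,0,-4,3,0,0,-4,3,0,0]'>/dev/null
python3 -c 'from h import *;where()'
```

```text
clock: 0.62
tcp_pos: [0.1686, 0.5496, 0.242]
orientation: [-0.0, 0.448, 0.894, -0.0]
wrist_force: [0.3, -1.0, 0.2]
finger_gap: 0.0403
grip_force: 0.0
clock: 1.45
tcp_pos: [0.2574, 0.407, 0.242]
orientation: [0.0, 0.736, 0.677, -0.0]
wrist_force: [0.7, -0.6, 0.8]
finger_gap: 0.0405
grip_force: 0.0
clock 1.9 tcp [0.3682 0.2301 0.2424] rack xy [-0.0858  0.4671] yawy deg -4.8 F [0.8 0.6 0.4] gap 0.0403 grip 0.0
```

```bash

python3 -m inch '[-4,0.5,0,0,-4,0.5,0,0,-4,0.5,0,0,-4,0.5,0,0,-4,0.5,0,0]' >/dev/null
python3 -m inch '[-4,0.5,0,0,-4,0.5,0,0,-4,0.5,0,0,-4,0.5,0,0,0,0,0,0]' >/dev/null
python3 -m inch '[0,0,0,0,0,0,0,0,0,0,0,0,0,0,0,0,0,0,0,0]'
python3 -c '
from h import *
go(.421,-.2435)
A=crop("top",300,160,130,130,3,"k1")
b=crop("scene",270,200,130,130,3,"k2")
cv2.imwrite("pics/k.png",np.hstack([cv2.imread("pics/k1.png"),cv2.imread("pics/k2.png")]))'
```

```text
clock: 3.12
tcp_pos: [0.3825, -0.1292, 0.2423]
orientation: [-0.0, 0.735, 0.678, 0.0]
wrist_force: [0.6, -0.6, 0.5]
finger_gap: 0.0405
grip_force: 0.0
clock 3.1 tcp [ 0.3825 -0.1292  0.2423] rack xy [-0.0415  0.1103] yawy deg -4.7 F [ 0.6 -0.6  0.5] gap 0.0405 grip 0.0
need cm [-11.08   4.77  -0.  ]
```

View pics/k.png

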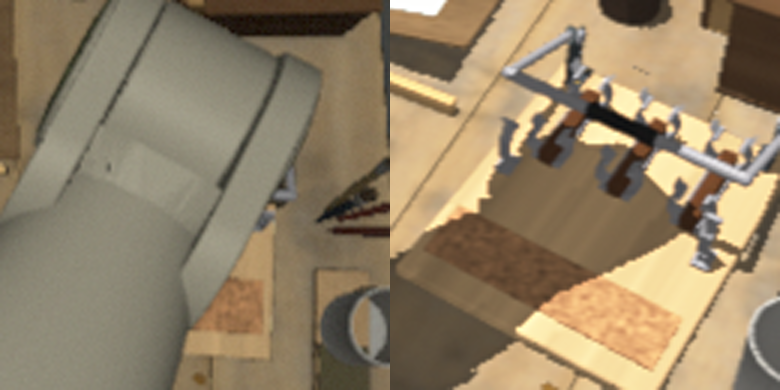

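```bash

python3 -m inch '[-2.75,1.2,0,0,-2.75,1.2,0,0,-2.75,1.2,0,0,-2.75,1.2,0,0,0,0,0,0]' >/dev/null
python3 -m inch '[0,0,2.2,0,0,0,2.2,0,0,0,2.2,0,0,0,2.2,0,0,0,2.2,0]' >/dev/null
python3 -m inch '[0,0,1,0,0,0,1,0,0,0,1,0,0,0,0,0,0,0,0,0]'
python3 -c '
from h import *
go(.421,-.2435)
crop("scene",290,160,130,110,5,"k3")'
```

```text
clock: 4.47
tcp_pos: [0.4211, -0.2442, 0.1024]
orientation: [-0.0, 0.736, 0.677, 0.0]
wrist_force: [-0.0, -0.5, 0.4]
finger_gap: 0.0406
grip_force: 0.0
clock 4.5 tcp [ 0.4211 -0.2442  0.1024] rack xy [ 0.0068 -0.001 ] yawy deg -4.8 F [-0.  -0.5  0.4] gap 0.0406 grip 0.0
need cm [ 0.06 -0.02  0.  ]
```

View pics/k3.png

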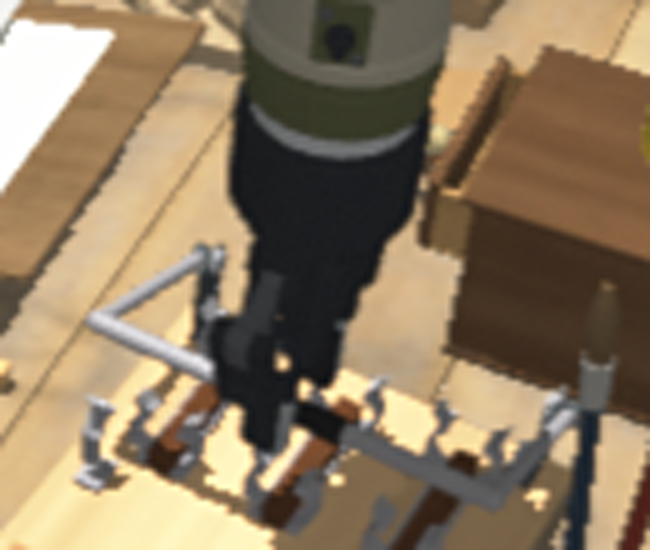

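The fingers straddle the sleeve, with the near finger at (265, 420) and the far finger at (320, 370). I'll lower a little and close.

```bash

python3 -m inch '[0,0,0.6,0,0,0,0.6,0,0,0,0,0,0,0,0,0,0,0,0,0]' -1 40
python3 -m inch '[0,0,0,0,0,0,0,0,0,0,0,0,0,0,0,0,0,0,0,0]'
python3 -c '
from h import *
p,T=where();M,t,_,_=fit()
# bar centre ~ grasp pt 8mm above tcp; hinge rack x .11
r=(M.T@(p[:2]-t))[0]; print("radius",np.hypot(.11-r,p[2]+.008-.052),"ang",np.arctan2(p[2]+.008-.052,.11-r))
a0=np.arctan2(p[2]+.008-.052,.11-r)
for k in range(1,16): 
  a=a0+k*.1; print(k,round(a,2),"y %.2f z %.2f"%tuple(11.4*np.array([np.cos(a-.1)-np.cos(a),-(np.sin(a)-np.sin(a-.1))])))'
```

```text
clock: 4.93
tcp_pos: [0.4215, -0.2444, 0.0901]
orientation: [0.0, 0.736, 0.677, 0.0]
wrist_force: [3.8, 0.3, -4.0]
finger_gap: 0.0087
grip_force: 38.8
clock: 5.35
tcp_pos: [0.4216, -0.2444, 0.0904]
orientation: [0.0, 0.736, 0.677, 0.0]
wrist_force: [5.1, -0.8, -5.1]
finger_gap: 0.0086
grip_force: 38.8
clock 5.3 tcp [ 0.4216 -0.2444  0.0904] rack xy [ 0.0073 -0.0011] yawy deg -4.8 F [ 5.1 -0.8 -5.1] gap 0.0086 grip 38.8
radius 0.11272399111657258 ang 0.4242919080507239
1 0.52 y 0.52 z -1.01
2 0.62 y 0.62 z -0.96
3 0.72 y 0.71 z -0.89
4 0.82 y 0.80 z -0.81
5 0.92 y 0.87 z -0.73
6 1.02 y 0.94 z -0.64
7 1.12 y 1.00 z -0.54
8 1.22 y 1.05 z -0.44
9 1.32 y 1.09 z -0.33
10 1.42 y 1.12 z -0.22
11 1.52 y 1.13 z -0.11
12 1.62 y 1.14 z 0.00
13 1.72 y 1.13 z 0.12
14 1.82 y 1.12 z 0.23
15 1.92 y 1.09 z 0.34
```

```bash

python3 -m inch '[0,0.52,-1.01,0,0,0.62,-0.96,0,0,0.71,-0.89,0,0,0.8,-0.81,0,0,0.87,-0.73,0]' 
python3 -m inch '[0,0.94,-0.64,0,0,1.0,-0.54,0,0,1.05,-0.44,0,0,1.09,-0.33,0,0,0,0,0]'
python3 -m inch '[0,1.12,-0.22,0,0,1.13,-0.11,0,0,1.14,0,0,0,1.13,0.12,0,0,1.12,0.23,0]' 
python3 -m inch '[0,0.9,0.28,0,0,0,0,0,0,0,0,0,0,0,0,0,0,0,0,0]' 
python3 -c '
from h import *
where()
crop("scene",290,120,130,120,5,"k4")'
```

```text
clock: 5.77
tcp_pos: [0.4523, -0.2469, 0.1345]
orientation: [-0.003, 0.737, 0.676, -0.003]
wrist_force: [-10.5, -2.0, 5.0]
finger_gap: 0.0087
grip_force: 39.2
clock: 6.18
tcp_pos: [0.4972, -0.251, 0.1568]
orientation: [0.001, 0.736, 0.677, -0.0]
wrist_force: [-3.2, 2.1, 15.9]
finger_gap: 0.0081
grip_force: 41.7
clock: 6.6
tcp_pos: [0.5528, -0.2558, 0.1556]
orientation: [0.001, 0.736, 0.677, -0.001]
wrist_force: [-1.1, 0.2, 7.5]
finger_gap: 0.0084
grip_force: 42.6
clock: 7.02
tcp_pos: [0.5626, -0.2566, 0.1521]
orientation: [0.001, 0.736, 0.677, 0.0]
wrist_force: [3.5, -1.4, 4.9]
finger_gap: 0.0083
grip_force: 43.2
clock 7.0 tcp [ 0.5626 -0.2566  0.1521] rack xy [ 0.1488 -0.0015] yawy deg -4.8 F [ 3.5 -1.4  4.9] gap 0.0083 grip 43.2
```

View pics/k4.png

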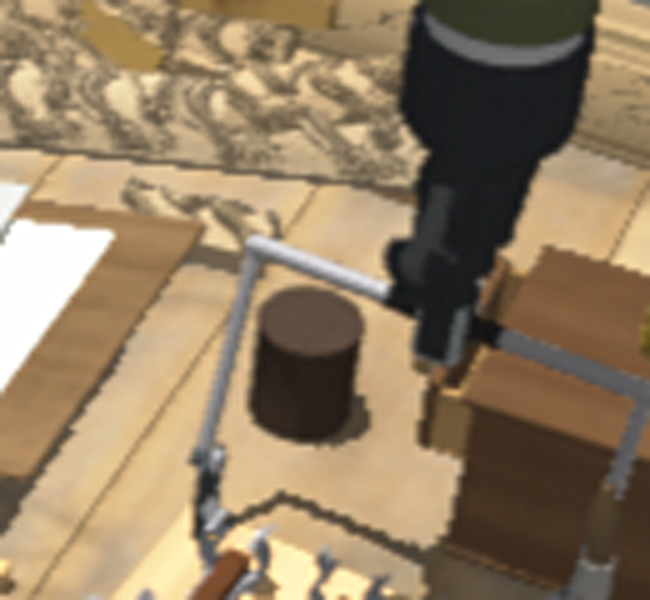

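The keeper stands at about 1.9 rad, leaning back. I'll release it, rise, and go over to the brown gouge.

```bash

python3 -m inch '[0,0,0,0,0,0,0,0,0,0,-2,0,0,0,-2,0,0,0,-2,0]' -0.35
python3 -m inch '[0,-1,-2,0.086,0,-2,0,0.086,0,-2,0,0.086,0,-2,0,0.086,0,-2,0,0.086]' >/dev/null
python3 -m inch '[2.5,-2.5,0,0,2.5,-2.5,0,0,2.5,-2.5,0,0,2.5,-2.5,0,0,0,0,0,0]' >/dev/null
python3 -m inch '[0,0,0,0,0,0,0,0,0,0,0,0,0,0,0,0,0,0,0,0]' >/dev/null
python3 -c '
from h import *
go(.391,.112)
a=eyes.read_camera("scene")[:,:,::-1]; cv2.imwrite("pics/s2.png",a)
for b,lo,hi,bs in [("broad",(10,110,90),(22,255,255),(135,190,30,50)),("brown",(5,100,30),(16,255,125),(190,198,35,50))]: print(b,blob(a,lo,hi,bs)[:3])
cv2.imwrite("pics/k5.png",cv2.resize(a[180:300,110:290],None,fx=4.4,fy=4.4,interpolation=2))'
```

```text
clock: 7.48
tcp_pos: [0.5602, -0.2554, 0.21]
orientation: [-0.002, 0.736, 0.677, -0.001]
wrist_force: [-0.7, -0.5, 0.2]
finger_gap: 0.028
grip_force: 0.0
clock 8.7 tcp [ 0.4381 -0.0965  0.2305] rack xy [0.0112 0.1476] yawy deg -29.5 F [ 0.1 -0.6 -0.4] gap 0.0279 grip 0.0
need cm [ 1.582e+01 -1.437e+01  1.000e-02]
broad ((146.87931060791016, 213.9482765197754), (34.72502899169922, 9.47046184539795), 68.19859313964844)
brown ((203.23999881744385, 221.67999839782715), (31.87575340270996, 2.023857831954956), 55.304847717285156)
```

View pics/k5.png

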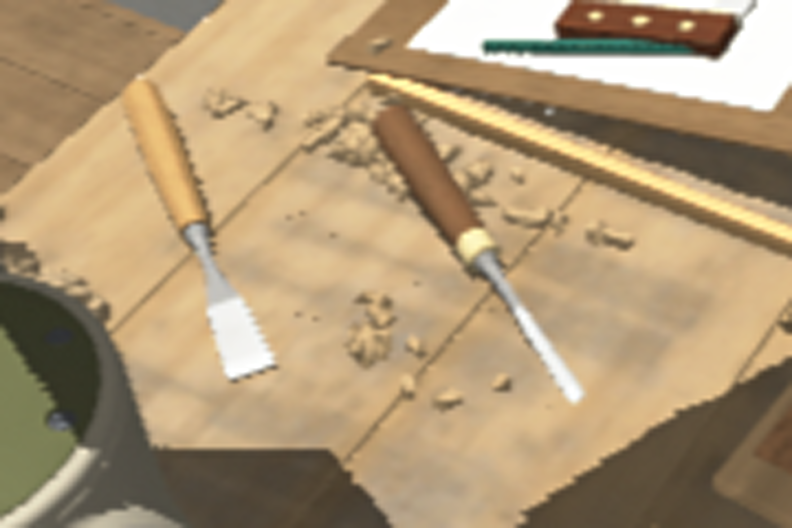

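```bash
python3 -c '
from h import *
f=lambda u,v,z:plane("scene",110+u/4.4,180+v/4.4,z)
b,c,e=f(386,112,.011),f(480,246,.011),f(575,397,.01)
print(b,c,np.linalg.norm(b-c),np.linalg.norm(b-e),"mid",(b+c)/2,np.degrees(np.arctan2(*(b-c)[1::-1])),np.degrees(np.arctan2(*(b-e)[1::-1])))
go(*((b+c)/2)[:2])'
python3 -m inch '[3,-2.8,0,0,3,-2.8,0,0,3,-2.8,0,0,3,-2.8,0,0,3,-2.8,0,0]' 0.05
python3 -m inch '[0,0,2,0,0,0,2,0,0,0,2,0,0,0,2,0,0,0,2,0]' > /dev/null
python3 -m inch '[0,0,2,0,0,0,2,0,0,0,2,0,0,0,0,0,0,0,0,0]' > /dev/null
python3 -c 'from h import *;go(.391,.112)
crop("scene",150,150,110,100,5,"k6")'
```

```text
[0.43023562 0.17052534 0.011     ] [0.36540911 0.05891519 0.011     ] 0.12907091879699745 0.2509043407977558 mid [0.39782237 0.11472026 0.011     ] 59.8506993168514 58.82437823595565
clock 8.8 tcp [ 0.4381 -0.0964  0.2305] rack xy [0.0112 0.1477] yawy deg -29.5 F [-0.3 -0.3 -0.1] gap 0.0275 grip 0.0
need cm [ 1.639e+01 -1.391e+01  1.000e-02]
clock: 9.2
tcp_pos: [0.3894, 0.1049, 0.2308]
orientation: [0.0, 0.864, 0.503, 0.0]
wrist_force: [1.2, 0.4, 0.2]
finger_gap: 0.0445
grip_force: 0.0
clock 10.0 tcp [0.389  0.1035 0.0702] rack xy [-0.0545  0.3428] yawy deg -29.5 F [0.1 0.9 0.5] gap 0.0447 grip 0.0
need cm [ 0.84 -0.24 -0.  ]
```

View pics/k6.png

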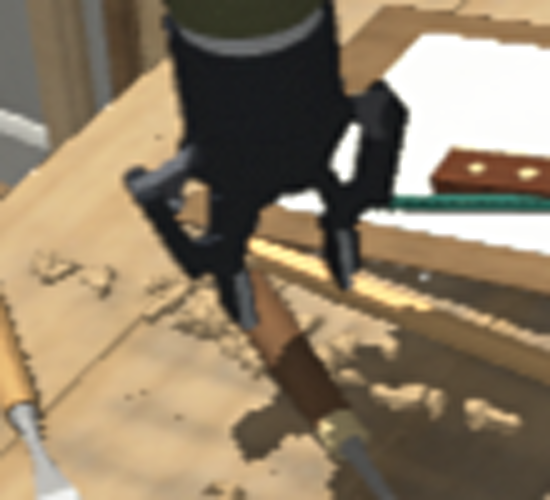

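The open fingers straddle the handle line. I'll shift 1 cm along the handle, descend and grip.

```bash

python3 -m inch '[1.05,0,1.5,0,0,0,1.5,0,0,0,1,0,0,0,0.8,0,0,0,0,0]' 
python3 -m inch '[0,0,0.4,0,0,0,0.4,0,0,0,0,0,0,0,0,0,0,0,0,0]' 
python3 -m inch '[0,0,0,0,0,0,0,0,0,0,0,0,0,0,0,0,0,0,0,0]' -1 60
python3 -m inch '[0,0,0,0,0,0,0,0,0,0,0,0,0,0,0,0,0,0,0,0]' 
```

```text
clock: 10.5
tcp_pos: [0.395, 0.113, 0.0226]
orientation: [-0.0, 0.864, 0.504, -0.0]
wrist_force: [0.3, 0.8, 0.6]
finger_gap: 0.045
grip_force: 0.0
clock: 10.92
tcp_pos: [0.3952, 0.113, 0.0151]
orientation: [0.0, 0.864, 0.504, 0.0]
wrist_force: [-0.4, -0.3, 0.8]
finger_gap: 0.0452
grip_force: 0.0
clock: 11.33
tcp_pos: [0.395, 0.1131, 0.0153]
orientation: [0.0, 0.864, 0.504, 0.0]
wrist_force: [-1.5, -0.1, 5.8]
finger_gap: 0.0234
grip_force: 59.2
clock: 11.75
tcp_pos: [0.395, 0.1131, 0.0153]
orientation: [0.0, 0.864, 0.504, 0.0]
wrist_force: [-1.5, -0.3, 5.8]
finger_gap: 0.0235
grip_force: 59.2
```

```bash

python3 -m inch '[0,0,-0.5,0,0,0,-1,0,0,0,-2,0,0,0,-2,0,0,0,-2,0]' 
python3 -m inch '[0,0,-2,0,0,0,-2,0,0,0,-2,0,0,0,0,0,0,0,0,0]' 
python3 -m inch '[-2,1.6,0,0.114,-2,1.6,0,0.114,-2,1.6,0,0.114,-2,1.4,0,0.114,-2,1.4,0,0.114]' 
python3 -m inch '[-2,0,0,0.114,-2,0,0,0.114,-2,0,0,0.114,-2,0,0,0.114,-2,0,0,0.114]' 
python3 -m inch '[0,0,0,0,0,0,0,0,0,0,0,0,0,0,0,0,0,0,0,0]' 
python3 -c 'from h import *;go(.4693,-.1871)'
```

```text
clock: 12.17
tcp_pos: [0.3944, 0.113, 0.0906]
orientation: [-0.0, 0.864, 0.504, -0.0]
wrist_force: [0.1, 0.1, -2.3]
finger_gap: 0.0236
grip_force: 59.1
clock: 12.58
tcp_pos: [0.3958, 0.1131, 0.1507]
orientation: [0.001, 0.864, 0.504, 0.001]
wrist_force: [0.3, -0.0, -1.4]
finger_gap: 0.0233
grip_force: 59.2
clock: 13.0
tcp_pos: [0.3832, -0.0109, 0.1484]
orientation: [-0.0, 0.971, 0.238, -0.001]
wrist_force: [1.2, -0.9, -2.3]
finger_gap: 0.0228
grip_force: 64.3
clock: 13.42
tcp_pos: [0.2867, -0.0351, 0.1483]
orientation: [-0.0, 0.999, -0.045, -0.001]
wrist_force: [-0.5, 0.4, -1.2]
finger_gap: 0.023
grip_force: 64.4
clock: 13.83
tcp_pos: [0.2892, -0.0352, 0.1496]
orientation: [-0.0, 0.999, -0.041, -0.0]
wrist_force: [-0.5, 0.2, -1.6]
finger_gap: 0.023
grip_force: 64.3
clock 13.8 tcp [ 0.2892 -0.0352  0.1496] rack xy [-0.1423  0.1962] yawy deg -94.7 F [-0.5  0.2 -1.6] gap 0.023 grip 64.3
need cm [19.19 13.66 -0.  ]
```

```bash

python3 -m inch '[2.4,1.7,0,0,2.4,1.7,0,0,2.4,1.7,0,0,2.4,1.7,0,0,2.4,1.7,0,0]' >/dev/null 
python3 -m inch '[2.4,1.7,0,0,2.4,1.7,0,0,2.4,1.7,0,0,0,0,0,0,0,0,0,0]'
python3 -c 'from h import *;go(.4693,-.1871)
crop("scene",260,140,150,110,5,"k7");cv2.imwrite("pics/top7.png",eyes.read_camera("top")[:,:,::-1])'
```

```text
clock: 14.67
tcp_pos: [0.4699, -0.1875, 0.1487]
orientation: [-0.0, 0.999, -0.042, -0.0]
wrist_force: [-0.4, -0.0, -2.2]
finger_gap: 0.0233
grip_force: 64.3
clock 14.7 tcp [ 0.4699 -0.1875  0.1487] rack xy [0.0506 0.0596] yawy deg -94.8 F [-0.4 -0.  -2.2] gap 0.0233 grip 64.3
need cm [-0.06 -0.03  0.  ]
```

View pics/k7.png

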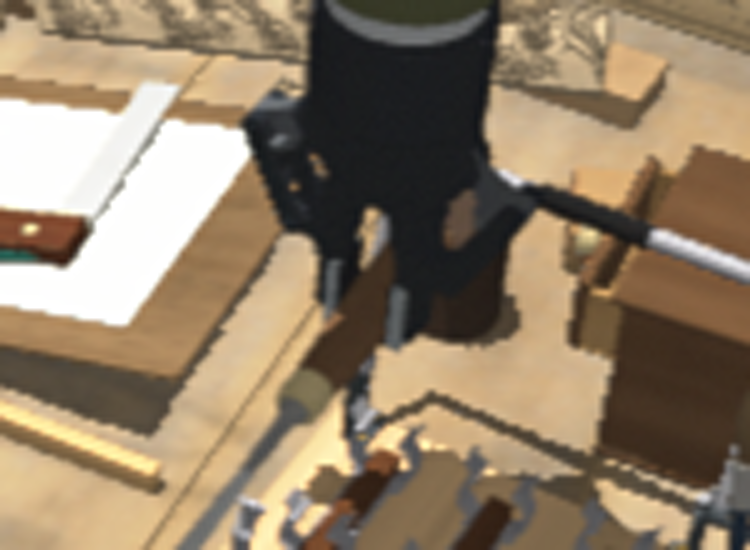

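```bash
python3 -c '
from h import *
M,t,_,_=fit()
for u,v in [(295,400),(352,322),(225,495)]:
    p=plane("scene",260+u/5,140+v/5,.146); print((M.T@(p[:2]-t)).round(4))
'
```

```text
[-0.0156  0.058 ]
[0.0403 0.061 ]
[-0.0786  0.0547]
```

```bash

python3 -m inch '[0,0,2,0,0,0,2,0,0,0,2,0,0,0,2,0,0,0,0.5,0]' >/dev/null
python3 -m inch '[0,0,0.2,0,0,0,0,0,0,0,0,0,0,0,0,0,0,0,0,0]'
python3 -m inch '[0,0,0.2,0,0,0,0.2,0,0,0,0.2,0,0,0,0,0,0,0,0,0]'
```

```text
clock: 15.6
tcp_pos: [0.4694, -0.1871, 0.0639]
orientation: [0.0, 0.999, -0.042, 0.001]
wrist_force: [0.3, 0.4, -1.5]
finger_gap: 0.0236
grip_force: 64.3
clock: 16.02
tcp_pos: [0.4688, -0.1871, 0.0569]
orientation: [0.0, 0.999, -0.042, 0.0]
wrist_force: [-0.3, -1.8, 0.7]
finger_gap: 0.0231
grip_force: 64.5
```

```bash

python3 -m inch '[0,0,0.2,0,0,0,0,0,0,0,0.2,0,0,0,0,0,0,0,0,0]'
python3 -m inch '[0,0,0.2,0,0,0,0,0,0,0,0,0,0,0,0,0,0,0,0,0]'
```

```text
clock: 16.43
tcp_pos: [0.4698, -0.1872, 0.0541]
orientation: [0.0, 0.999, -0.042, 0.001]
wrist_force: [-2.2, -0.4, 7.8]
finger_gap: 0.0229
grip_force: 65.6
clock: 16.85
tcp_pos: [0.4702, -0.1873, 0.0519]
orientation: [0.001, 0.999, -0.042, 0.002]
wrist_force: [1.3, 0.2, 6.7]
finger_gap: 0.0228
grip_force: 65.2
```

```bash

python3 -m inch '[0,0,0.2,0,0,0,0,0,0,0,0.2,0,0,0,0,0,0,0,0,0]'
python3 -m inch '[0,0,0.2,0,0,0,0,0,0,0,0.2,0,0,0,0,0,0,0,0,0]'
python3 -m inch '[0,0,0.2,0,0,0,0,0,0,0,0,0,0,0,0,0,0,0,0,0]'
```

```text
clock: 17.27
tcp_pos: [0.4697, -0.1868, 0.0468]
orientation: [-0.0, 0.999, -0.041, 0.001]
wrist_force: [4.5, -0.8, -0.5]
finger_gap: 0.0228
grip_force: 64.4
clock: 17.68
tcp_pos: [0.4692, -0.1868, 0.0425]
orientation: [-0.0, 0.999, -0.042, 0.001]
wrist_force: [5.7, -1.7, -2.6]
finger_gap: 0.0234
grip_force: 64.2
clock: 18.1
tcp_pos: [0.4666, -0.1859, 0.0395]
orientation: [-0.001, 0.999, -0.042, -0.002]
wrist_force: [-0.7, -2.1, -8.0]
finger_gap: 0.0236
grip_force: 63.5
```

```bash

python3 -m inch '[0,0,0.1,0,0,0,0,0,0,0,0,0,0,0,0,0,0,0,0,0]'
python3 -m inch '[0,0,0,0,0,0,0,0,0,0,0,0,0,0,0,0,0,0,0,0]' -0.15
python3 -m inch '[0,0,-2,0,0,0,-2,0,0,0,-2,0,0,0,-2,0,0,0,-2,0]' >/dev/null
python3 -m inch '[0,0,-1.5,0,-3,-3,0,0,-3,-3,0,0,-3,-3,0,0,-3,-3,0,0]' 
python3 -m inch '[0,-3,0,0,0,-3,0,0,0,-3,0,0,0,-3,0,0,0,0,0,0]' 
python3 -c 'from h import *;go(.337,.266)
a=crop("scene",270,190,140,120,5,"k8");b=crop("top",310,175,95,110,5,"k8t"); cv2.imwrite("pics/s8.png",a); cv2.imwrite("pics/t8.png",b)
A=cv2.imread("pics/k8.png");B=cv2.imread("pics/k8t.png")
im=np.zeros((480,800,3),np.uint8);A=cv2.resize(A,(480,411));im[:411,:480]=A;B=cv2.resize(B,(320,370));im[:370,480:]=B;cv2.imwrite("pics/k8b.png",im)'
```

```text
clock: 18.52
tcp_pos: [0.4676, -0.1862, 0.0394]
orientation: [-0.0, 0.999, -0.042, -0.001]
wrist_force: [-4.6, -0.5, -2.4]
finger_gap: 0.0232
grip_force: 64.3
clock: 18.93
tcp_pos: [0.4694, -0.1869, 0.0402]
orientation: [0.0, 0.999, -0.041, 0.001]
wrist_force: [0.3, -0.5, 0.4]
finger_gap: 0.0362
grip_force: 0.0
clock: 19.77
tcp_pos: [0.36, -0.0585, 0.1548]
orientation: [-0.0, 0.999, -0.042, 0.0]
wrist_force: [0.9, 1.0, 0.2]
finger_gap: 0.0369
grip_force: 0.0
clock: 20.18
tcp_pos: [0.3705, 0.0562, 0.1552]
orientation: [-0.004, 0.999, -0.034, 0.001]
wrist_force: [-0.3, -0.8, 0.7]
finger_gap: 0.0369
grip_force: 0.0
clock 20.2 tcp [0.3705 0.0562 0.1552] rack xy [-0.0689  0.2941] yawy deg -93.9 F [-0.3 -0.8  0.7] gap 0.0369 grip 0.0
need cm [ -4.77 -20.7    0.14]
```

View pics/k8b.png

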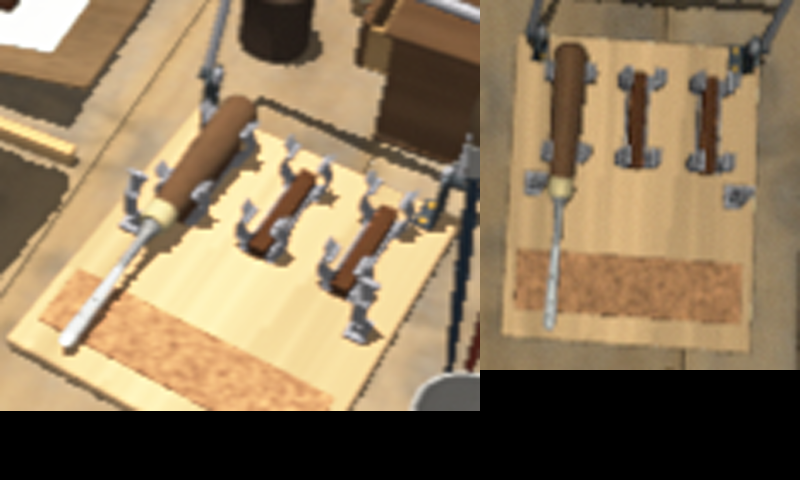

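The dark gouge is seated in clip 2, with its blade over the cork. Next I'll re-measure the broad gouge.

```bash

python3 -m inch '[0,0,0,-0.118,0,0,0,-0.118,0,0,0,-0.118,0,0,0,-0.118,0,0,0,-0.118]' 0.05 >/dev/null
python3 -m inch '[0,0,0,-0.118,0,0,0,-0.118,0,0,0,-0.118,0,0,0,-0.118,0,0,0,0]' 
python3 -c 'from h import *;go(.337,.266)
a=eyes.read_camera("scene")[:,:,::-1];b=eyes.read_camera("top")[:,:,::-1]
A=blob(b,(10,110,90),(22,255,255),(150,235,50,45));B=blob(a,(10,110,90),(22,255,255),(125,180,45,60));print(A[:3],B[:3],tri(A[0],B[0]))'
```

```text
clock: 21.12
tcp_pos: [0.3706, 0.0521, 0.1548]
orientation: [-0.002, 0.881, 0.473, 0.001]
wrist_force: [0.6, 0.2, 0.2]
finger_gap: 0.0446
grip_force: 0.0
clock 21.1 tcp [0.3706 0.0521 0.1548] rack xy [-0.0685  0.29  ] yawy deg -33.5 F [0.6 0.2 0.2] gap 0.0446 grip 0.0
need cm [ 15.98 -14.61   0.11]
((170.615385055542, 257.5769233703613), (37.71961212158203, 8.59785270690918), 33.690067291259766) ((146.9482765197754, 214.12068939208984), (35.09642028808594, 9.47046184539795), 68.19859313964844) (array([0.34387208, 0.2733276 , 0.00534929]), np.float64(0.004046377356310315))
```

```bash

python3 -m inch '[2.7,-2.43,0,0,2.7,-2.43,0,0,2.7,-2.43,0,0,2.7,-2.43,0,0,2.7,-2.43,0,0]' >/dev/null
python3 -m inch '[2.5,-2.4,0,0,0,0,2,0,0,0,2,0,0,0,2,0,0,0,2,0]' >/dev/null
python3 -m inch '[0,0,0,0,0,0,0,0,0,0,0,0,0,0,0,0,0,0,0,0]' >/dev/null
python3 -c 'from h import *;go(.338,.266)
crop("scene",100,140,110,110,5,"k9")'
```

```text
clock 22.5 tcp [0.3386 0.2678 0.0772] rack xy [-0.1186  0.5022] yawy deg -33.6 F [ 0.3 -0.1  0.6] gap 0.045 grip 0.0
need cm [-0.18  0.05 -0.  ]
```

View pics/k9.png

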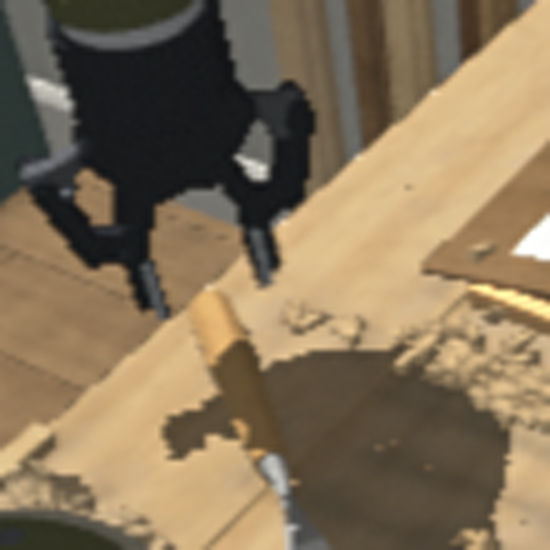

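The handle lies on the line between the fingers, so I'll descend and grip.

```bash

python3 -m inch '[-0.1,0,1.5,0,0,0,1.5,0,0,0,1.5,0,0,0,0.8,0,0,0,0,0]' 
python3 -m inch '[0,0,0.5,0,0,0,0.45,0,0,0,0,0,0,0,0,0,0,0,0,0]' 
python3 -m inch '[0,0,0,0,0,0,0,0,0,0,0,0,0,0,0,0,0,0,0,0]' -1 60
python3 -m inch '[0,0,0,0,0,0,0,0,0,0,0,0,0,0,0,0,0,0,0,0]' 
python3 -m inch '[0,0,-0.5,0,0,0,-1,0,0,0,-2,0,0,0,-2,0,0,0,-2,0]' 
python3 -m inch '[0,0,-2,0,0,0,-2,0,0,0,-2,0,0,0,0,0,0,0,0,0]' 
```

```text
clock: 22.93
tcp_pos: [0.3361, 0.2663, 0.022]
orientation: [-0.002, 0.881, 0.473, 0.0]
wrist_force: [0.3, -0.7, 0.2]
finger_gap: 0.0451
grip_force: 0.0
clock: 23.35
tcp_pos: [0.3372, 0.2671, 0.0138]
orientation: [-0.002, 0.881, 0.473, 0.002]
wrist_force: [-0.3, 0.3, -0.1]
finger_gap: 0.0448
grip_force: 0.0
clock: 23.77
tcp_pos: [0.3374, 0.267, 0.0141]
orientation: [-0.002, 0.881, 0.473, 0.002]
wrist_force: [-1.0, -0.7, 5.8]
finger_gap: 0.0217
grip_force: 59.0
clock: 24.18
tcp_pos: [0.3374, 0.2671, 0.0141]
orientation: [-0.002, 0.881, 0.473, 0.002]
wrist_force: [-0.6, -0.8, 5.6]
finger_gap: 0.0216
grip_force: 59.0
clock: 24.6
tcp_pos: [0.3363, 0.2662, 0.0891]
orientation: [-0.002, 0.881, 0.473, 0.001]
wrist_force: [-0.3, 0.4, -2.2]
finger_gap: 0.0216
grip_force: 58.9
clock: 25.02
tcp_pos: [0.3375, 0.2665, 0.1492]
orientation: [-0.002, 0.881, 0.473, 0.003]
wrist_force: [0.3, -0.6, -2.1]
finger_gap: 0.0217
grip_force: 59.0
```

```bash

python3 -m inch '[0,0,0,0.118,0,0,0,0.118,0,0,0,0.118,0,0,0,0.118,0,0,0,0.118]' >/dev/null
python3 -m inch '[0,0,0,0.118,0,0,0,0.118,0,0,0,0.118,0,0,0,0.118,0,3,0,0.006]' >/dev/null
python3 -m inch '[0.5,3,0,0,0.5,3,0,0,0.5,3,0,0,0.5,3,0,0,0.5,3,0,0]' >/dev/null
python3 -m inch '[0.5,3,0,0,0.5,3,0,0,0.5,3,0,0,0.5,3,0,0,0.5,3,0,0]' >/dev/null
python3 -m inch '[1,3,0,0,1,3,0,0,1,3,0,0,1,3,0,0,0,0,0,0]' 
python3 -c 'from h import *;go(.4593,-.3066)'
```

```text
clock: 27.1
tcp_pos: [0.4877, -0.3078, 0.0951]
orientation: [-0.052, 0.998, 0.031, -0.014]
wrist_force: [1.3, -0.3, -1.4]
finger_gap: 0.0218
grip_force: 59.2
clock 27.1 tcp [ 0.4877 -0.3078  0.0951] rack xy [ 0.0785 -0.0588] yawy deg -86.5 F [ 1.3 -0.3 -1.4] gap 0.0218 grip 59.2
need cm [-2.83 -0.29  0.1 ]
```

```bash

python3 -m inch '[0,0,-1.5,0,0,0,-1.5,0,0,0,-1,0,0,0,0,0,0,0,0,0]' 
python3 -c 'from h import *;p,T=where();print(T.round(3),get_state()["joint_pos"].round(3))
crop("scene",240,110,170,140,4.5,"k10")'
```

```text
clock: 27.52
tcp_pos: [0.4877, -0.3067, 0.1376]
orientation: [-0.053, 0.998, 0.033, -0.014]
wrist_force: [0.5, -0.4, -0.5]
finger_gap: 0.0213
grip_force: 59.3
clock 27.5 tcp [ 0.4877 -0.3067  0.1376] rack xy [ 0.0784 -0.0577] yawy deg -86.3 F [ 0.5 -0.4 -0.5] gap 0.0213 grip 59.3
[[ 0.997  0.064 -0.032]
 [ 0.067 -0.992  0.105]
 [-0.025 -0.107 -0.994]] [-0.73   0.436 -0.041  1.188  0.057  2.344]
```

View pics/k10.png

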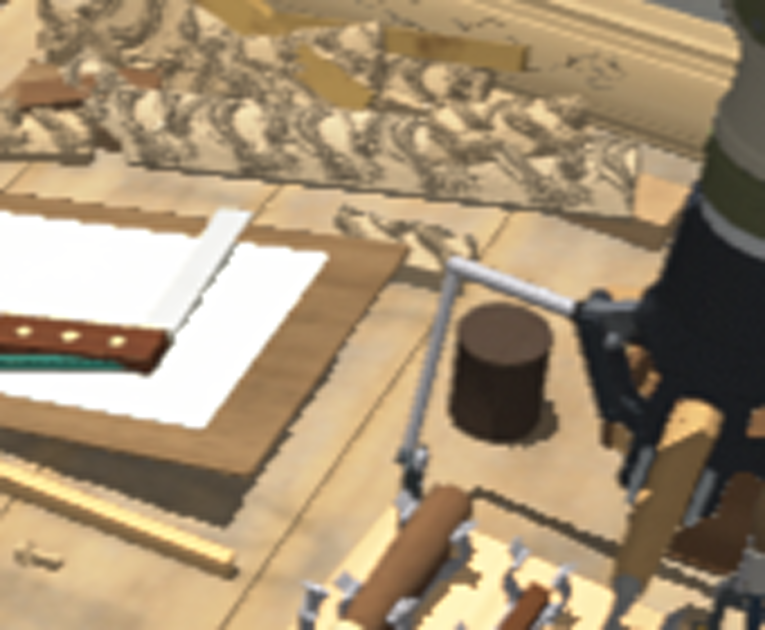

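The turn ran joint 6 into its limit, which left the tool tilted 6°. The tilt is almost purely about the handle's own axis, so the handle pitch is only about 2°. That's usable, so I'll align the yaw and place in the middle clip.

```bash
cat >> h.py <<'E'
def go3(x,y,z):
    p,T=where(); d=T.T@(np.array([x,y,z])-p); print("need cm",(d*100).round(2),"down per cm",(T.T@[0,0,-1]).round(3),"axis pitch deg",np.degrees(np.arcsin(T[2,0])).round(1),"yawx",np.degrees(np.arctan2(T[1,0],T[0,0])).round(1),get_state()["joint_pos"].round(2))
E
python3 -m inch '[0,0,0,0.075,0,0,0,0.076,0,0,0,0,0,0,0,0,0,0,0,0]' >/dev/null
python3 -c 'from h import *;go3(.4643,-.2468,.149)'
```

```text
clock 28.0 tcp [ 0.4875 -0.3066  0.1374] rack xy [ 0.0781 -0.0576] yawy deg -94.9 F [ 0.4  0.2 -0.9] gap 0.0213 grip 59.2
need cm [-2.84 -5.85 -0.44] down per cm [0.041 0.102 0.994] axis pitch deg -2.4 yawx -4.7 [-0.73  0.44 -0.04  1.19  0.06  2.49]
```

```bash

python3 -m inch '[-0.7,-1.45,-0.1,0,-0.7,-1.45,-0.1,0,-0.7,-1.45,-0.1,0,-0.7,-1.45,-0.1,0,0,0,0,0]'>/dev/null
python3 -m inch '[0,0,0,0,0,0,0,0,0,0,0,0,0,0,0,0,0,0,0,0]'>/dev/null
python3 -c 'from h import *;go3(.4643,-.2468,.064)
a=crop("scene",270,130,150,110,5,"k11")'
```

```text
clock 28.8 tcp [ 0.4652 -0.2482  0.1488] rack xy [ 0.051  -0.0012] yawy deg -95.0 F [-0.7  0.3 -1.4] gap 0.0216 grip 59.3
need cm [0.24 0.73 8.44] down per cm [0.041 0.102 0.994] axis pitch deg -2.3 yawx -4.8 [-0.68  0.34 -0.16  1.16  0.06  2.55]
```

View pics/k11.png

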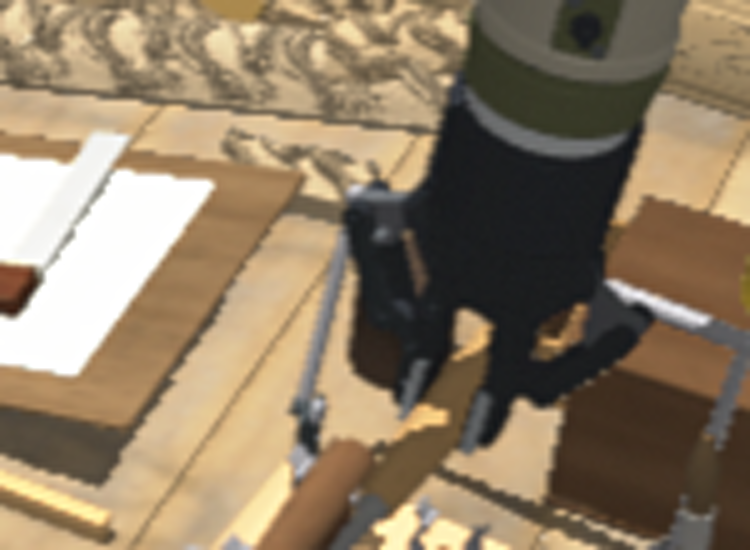

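The handle sits squarely between the pads, with its blade end at about (372, 503). I'll check that point, then descend.

```bash
python3 -c '
from h import *
M,t,_,_=fit()
for u,v in [(375,500),(405,450)]:
    p=plane("scene",270+u/5,130+v/5,.147); print((M.T@(p[:2]-t)).round(4))
'
python3 -m inch '[0.05,0.15,1.7,0,0.05,0.15,1.7,0,0.05,0.15,1.7,0,0.05,0.15,1.7,0,0.05,0.15,1.6,0]' >/dev/null
python3 -m inch '[0,0,0,0,0,0,0,0,0,0,0,0,0,0,0,0,0,0,0,0]'
python3 -c 'from h import *;go3(.4643,-.2468,.055)'
```

```text
[-0.0129 -0.0016]
[0.0202 0.0012]
clock: 29.7
tcp_pos: [0.465, -0.247, 0.0658]
orientation: [-0.051, 0.998, -0.043, -0.017]
wrist_force: [-0.2, -0.3, -1.5]
finger_gap: 0.022
grip_force: 59.2
clock 29.7 tcp [ 0.465  -0.247   0.0658] rack xy [ 0.0507 -0.0001] yawy deg -95.0 F [-0.2 -0.3 -1.5] gap 0.022 grip 59.2
need cm [-0.03  0.09  1.08] down per cm [0.039 0.101 0.994] axis pitch deg -2.2 yawx -4.8 [-0.68  0.4  -0.28  0.97  0.06  2.55]
```

```bash

python3 -m inch '[0,0.04,0.4,0,0,0,0,0,0,0.04,0.4,0,0,0,0,0,0,0,0,0]'
python3 -m inch '[0,0.02,0.2,0,0,0,0,0,0,0.02,0.2,0,0,0,0,0,0,0,0,0]'
python3 -m inch '[0,0.02,0.2,0,0,0,0,0,0,0.02,0.2,0,0,0,0,0,0,0,0,0]'
python3 -m inch '[0,0.02,0.2,0,0,0,0,0,0,0.02,0.2,0,0,0,0,0,0,0,0,0]'
```

```text
clock: 30.12
tcp_pos: [0.4643, -0.2465, 0.0569]
orientation: [-0.052, 0.998, -0.043, -0.018]
wrist_force: [0.3, 0.5, 1.1]
finger_gap: 0.0214
grip_force: 59.6
clock: 30.53
tcp_pos: [0.4647, -0.2467, 0.0534]
orientation: [-0.051, 0.998, -0.043, -0.017]
wrist_force: [0.6, 0.8, 4.8]
finger_gap: 0.0216
grip_force: 60.0
clock: 30.95
tcp_pos: [0.464, -0.2466, 0.0488]
orientation: [-0.052, 0.998, -0.043, -0.018]
wrist_force: [2.1, -0.8, 3.0]
finger_gap: 0.0217
grip_force: 59.8
clock: 31.37
tcp_pos: [0.4636, -0.2467, 0.0441]
orientation: [-0.051, 0.998, -0.043, -0.018]
wrist_force: [2.8, -1.5, -2.3]
finger_gap: 0.0219
grip_force: 59.2
```

```bash

python3 -m inch '[0,0.02,0.2,0,0,0,0,0,0,0.02,0.2,0,0,0,0,0,0,0,0,0]'
python3 -m inch '[0,0.02,0.2,0,0,0,0,0,0,0,0,0,0,0,0,0,0,0,0,0]'
```

```text
clock: 31.78
tcp_pos: [0.4634, -0.2464, 0.0399]
orientation: [-0.052, 0.998, -0.043, -0.018]
wrist_force: [5.1, -2.5, -6.0]
finger_gap: 0.0218
grip_force: 58.9
clock: 32.2
tcp_pos: [0.4631, -0.2463, 0.0387]
orientation: [-0.052, 0.998, -0.043, -0.018]
wrist_force: [0.3, -2.3, 2.2]
finger_gap: 0.0215
grip_force: 59.9
```

Both gouges are home. I'll release, rise straight up and turn for the keeper.

```bash

python3 -m inch '[0,0,0,0,0,0,0,0,0,0,0,0,0,0,0,0,0,0,0,0]' -0.2
python3 -m inch '[-0.04,-0.1,-1,0,-0.08,-0.2,-2,0,-0.08,-0.2,-2,0,-0.08,-0.2,-2,0,-0.08,-0.2,-2,0]'
python3 -m inch '[-0.08,-0.2,-2,0,-0.08,-0.2,-2,0,-0.08,-0.2,-2,0,-0.08,-0.2,-2,0,-0.08,-0.2,-2,0]' >/dev/null
python3 -m inch '[0,0,0,-0.12,0,0,0,-0.12,0,0,0,-0.12,0,0,0,-0.12,0,0,0,-0.12]' >/dev/null
python3 -m inch '[0,0,0,-0.12,0,0,0,-0.12,0,0,0,-0.12,0,0,0,-0.12,0,0,0,-0.12]' >/dev/null
python3 -m inch '[0,0,0,-0.12,0,0,0,-0.12,0,0,0,-0.12,0,0,0,-0.011,0,0,0,0]' >/dev/null
python3 -c 'from h import *;M,t,_,_=fit();q=M@[.149,0]+t;go3(*q,.22)
a=eyes.read_camera("scene")[:,:,::-1];cv2.imwrite("pics/s12.png",a)
A=blob(a,(0,0,0),(180,255,70),(330,130,70,70));print(A[:2])'
```

```text
clock: 32.62
tcp_pos: [0.4628, -0.2459, 0.0382]
orientation: [-0.052, 0.998, -0.043, -0.019]
wrist_force: [-0.1, -0.2, -0.0]
finger_gap: 0.0341
grip_force: 0.0
clock: 33.03
tcp_pos: [0.4631, -0.2464, 0.1307]
orientation: [-0.052, 0.998, -0.043, -0.018]
wrist_force: [0.3, 0.0, -0.5]
finger_gap: 0.0343
grip_force: 0.0
clock 34.7 tcp [ 0.4632 -0.2467  0.2302] rack xy [0.0489 0.0001] yawy deg -4.9 F [ 0.3 -1.3  0.3] gap 0.0343 grip 0.0
need cm [-0.05 10.04  0.61] down per cm [-0.101  0.041  0.994] axis pitch deg 5.8 yawx 84.9 [-0.68  0.29 -0.02  1.35  0.06  0.98]
((369.80408096313477, 164.46001052856445), (46.23075485229492, 79.20415496826172))
```

```bash

python3 -m inch '[0,2.5,0,0,0,2.5,0,0,0,2.5,0,0,0,2.5,0,0,0,0,0,0]' >/dev/null
python3 -m inch '[-0.1,0.04,1,0,-0.1,0.04,1,0,0,0,0,0,0,0,0,0,0,0,0,0]' 
python3 -c 'from h import *;M,t,_,_=fit();q=M@[.149,0]+t;go3(*q,.152)'
python3 -m inch '[-0.1,0.04,1,0,-0.1,0.04,1,0,-0.1,0.04,1,0,0,0,0,0,0,0,0,0]' 
python3 -m inch '[-0.1,0.04,1,0,-0.1,0.04,1,0,0,0,0,0,0,0,0,0,0,0,0,0]' 
python3 -c 'from h import *;M,t,_,_=fit();q=M@[.149,0]+t;go3(*q,.152)'
```

```text
clock: 35.58
tcp_pos: [0.562, -0.2549, 0.2056]
orientation: [-0.05, 0.736, 0.675, 0.024]
wrist_force: [-0.1, -0.7, 0.0]
finger_gap: 0.034
grip_force: 0.0
clock 35.6 tcp [ 0.562  -0.2549  0.2056] rack xy [1.48e-01 1.00e-04] yawy deg -4.8 F [-0.1 -0.7  0. ] gap 0.034 grip 0.0
need cm [-0.56  0.32  5.33] down per cm [-0.102  0.041  0.994] axis pitch deg 5.8 yawx 84.9 [-0.59  0.47  0.19  1.37  0.07  1.07]
clock: 36.0
tcp_pos: [0.5621, -0.2545, 0.174]
orientation: [-0.051, 0.735, 0.675, 0.023]
wrist_force: [0.1, 1.0, -0.3]
finger_gap: 0.0342
grip_force: 0.0
clock: 36.42
tcp_pos: [0.5628, -0.2548, 0.1551]
orientation: [-0.05, 0.735, 0.675, 0.024]
wrist_force: [1.0, 0.3, 0.1]
finger_gap: 0.0339
grip_force: 0.0
clock 36.4 tcp [ 0.5628 -0.2548  0.1551] rack xy [0.1488 0.0003] yawy deg -4.8 F [1.  0.3 0.1] gap 0.0339 grip 0.0
need cm [-0.06  0.03  0.3 ] down per cm [-0.102  0.041  0.994] axis pitch deg 5.8 yawx 85.0 [-0.59  0.5   0.1   1.26  0.07  1.07]
```

```bash

python3 -m inch '[0,0,0.3,0,0,0,0,0,0,0,0,0,0,0,0,0,0,0,0,0]' -1 40
python3 -c 'from h import *;p,T=where();M,t,yaw,_=fit()
rx=np.array([M[0,0],M[1,0],0])
b=p-T[:,2]*.008; r=(M.T@(b[:2]-t))[0]; a0=np.arctan2(b[2]-.052,.11-r); print("a0",a0,np.hypot(b[2]-.052,.11-r))
A=np.linspace(a0,.2,19)
for a,c in zip(A,A[1:]):
  d=rx*11.4*(np.cos(a)-np.cos(c))+np.array([0,0,11.4*(np.sin(c)-np.sin(a))]); print(round(c,2),(T.T@d).round(2).tolist())'
```

```text
clock: 36.83
tcp_pos: [0.5628, -0.2546, 0.1522]
orientation: [-0.049, 0.735, 0.675, 0.024]
wrist_force: [0.3, -0.2, -0.4]
finger_gap: 0.0086
grip_force: 38.9
clock 36.8 tcp [ 0.5628 -0.2546  0.1522] rack xy [0.1488 0.0006] yawy deg -4.8 F [ 0.3 -0.2 -0.4] gap 0.0086 grip 38.9
a0 1.917670121828959 0.11501792280410263
1.82 [0.03, -1.05, -0.28]
1.73 [0.02, -1.07, -0.18]
1.63 [0.01, -1.08, -0.07]
1.54 [-0.0, -1.09, 0.03]
1.44 [-0.01, -1.08, 0.13]
1.35 [-0.02, -1.06, 0.23]
1.25 [-0.03, -1.03, 0.33]
1.15 [-0.04, -1.0, 0.43]
1.06 [-0.05, -0.95, 0.52]
0.96 [-0.06, -0.9, 0.61]
0.87 [-0.07, -0.83, 0.69]
0.77 [-0.08, -0.76, 0.77]
0.68 [-0.09, -0.69, 0.84]
0.58 [-0.09, -0.6, 0.9]
0.49 [-0.1, -0.52, 0.95]
0.39 [-0.1, -0.42, 1.0]
0.3 [-0.11, -0.32, 1.03]
0.2 [-0.11, -0.22, 1.06]
```

```bash

python3 -m inch '[0.03,-1.05,-0.28,0,0.02,-1.07,-0.18,0,0.01,-1.08,-0.07,0,0,-1.09,0.03,0,-0.01,-1.08,0.13,0]'
python3 -m inch '[-0.02,-1.06,0.23,0,-0.03,-1.03,0.33,0,-0.04,-1,0.43,0,-0.05,-0.95,0.52,0,-0.06,-0.9,0.61,0]'
python3 -m inch '[-0.07,-0.83,0.69,0,-0.08,-0.76,0.77,0,-0.09,-0.69,0.84,0,-0.09,-0.6,0.9,0,-0.1,-0.52,0.95,0]'
python3 -m inch '[-0.1,-0.42,1,0,-0.11,-0.32,1.03,0,0,0,0,0,0,0,0,0,0,0,0,0]'
python3 -c 'from h import *;where()'
```

```text
clock: 37.25
tcp_pos: [0.5097, -0.2499, 0.1589]
orientation: [-0.048, 0.735, 0.676, 0.025]
wrist_force: [1.4, 0.5, 4.7]
finger_gap: 0.0082
grip_force: 39.5
clock: 37.67
tcp_pos: [0.4598, -0.2456, 0.1401]
orientation: [-0.048, 0.735, 0.675, 0.025]
wrist_force: [5.8, 1.7, -3.4]
finger_gap: 0.0086
grip_force: 39.2
clock: 38.08
tcp_pos: [0.4248, -0.2427, 0.0994]
orientation: [-0.048, 0.735, 0.676, 0.025]
wrist_force: [5.6, 1.1, -0.3]
finger_gap: 0.0083
grip_force: 39.1
clock: 38.5
tcp_pos: [0.4168, -0.242, 0.079]
orientation: [-0.048, 0.735, 0.676, 0.025]
wrist_force: [5.6, 1.5, -2.2]
finger_gap: 0.0081
grip_force: 39.0
clock 38.5 tcp [ 0.4168 -0.242   0.079 ] rack xy [0.0022 0.0008] yawy deg -4.7 F [ 5.6  1.5 -2.2] gap 0.0081 grip 39.0
```

```bash

python3 -m inch '[0,0,0,0,0,0,0,0,0,0,0,0,0,0,0,0,0,0,0,0]' -0.2
python3 -m inch '[0.1,-0.04,-1,0,0.1,-0.04,-1,0,0.1,-0.04,-1,0,0.1,-0.04,-1,0,0.1,-0.04,-1,0]' 
python3 -m inch '[0,0,0,0,0,0,0,0,0,0,0,0,0,0,0,0,0,0,0,0]' -1 40
python3 -c 'from h import *;M,t,_,_=fit();q=M@[-.003,0]+t;go3(*q,.105)'
```

```text
clock: 38.92
tcp_pos: [0.4154, -0.2421, 0.0785]
orientation: [-0.05, 0.736, 0.675, 0.024]
wrist_force: [0.8, 0.0, -0.3]
finger_gap: 0.0341
grip_force: 0.0
clock: 39.33
tcp_pos: [0.416, -0.2425, 0.1303]
orientation: [-0.049, 0.735, 0.675, 0.024]
wrist_force: [0.3, 0.0, -0.2]
finger_gap: 0.0344
grip_force: 0.0
clock: 39.75
tcp_pos: [0.4153, -0.2419, 0.1282]
orientation: [-0.05, 0.735, 0.675, 0.024]
wrist_force: [-0.2, 0.4, 0.4]
finger_gap: -0.0001
grip_force: 0.0
clock 39.8 tcp [ 0.4153 -0.2419  0.1282] rack xy [0.0008 0.0008] yawy deg -4.8 F [-0.2  0.4  0.4] gap -0.0001 grip 0.0
need cm [-0.32 -0.28  2.31] down per cm [-0.102  0.042  0.994] axis pitch deg 5.9 yawx 85.0 [-0.73  0.27 -0.31  1.09  0.06  0.92]
```

```bash

python3 -m inch '[-0.1,-0.1,0.8,0,-0.1,-0.1,0.8,0,-0.1,-0.1,0.7,0,0,0,0,0,0,0,0,0]'
python3 -m inch '[-0.05,-0.02,0.5,0,-0.05,-0.02,0.5,0,-0.05,-0.02,0.5,0,-0.05,-0.02,0.5,0,0,0,0,0]' 
python3 -m inch '[-0.02,0,0.2,0,0,0,0,0,-0.02,0,0.2,0,0,0,0,0,0,0,0,0]'
python3 -m inch '[-0.02,0,0.2,0,0,0,0,0,0,0,0,0,0,0,0,0,0,0,0,0]'
```

```text
clock: 40.17
tcp_pos: [0.411, -0.242, 0.1047]
orientation: [-0.051, 0.736, 0.675, 0.024]
wrist_force: [-0.1, 0.1, 0.4]
finger_gap: -0.0
grip_force: 0.0
clock: 40.58
tcp_pos: [0.4095, -0.2419, 0.0846]
orientation: [-0.05, 0.735, 0.675, 0.024]
wrist_force: [-0.7, 0.5, -0.3]
finger_gap: -0.0002
grip_force: 0.0
clock: 41.0
tcp_pos: [0.41, -0.2424, 0.0817]
orientation: [-0.049, 0.735, 0.675, 0.024]
wrist_force: [0.4, -0.5, 0.1]
finger_gap: 0.0
grip_force: 0.0
clock: 41.42
tcp_pos: [0.4101, -0.2425, 0.0803]
orientation: [-0.049, 0.735, 0.675, 0.024]
wrist_force: [-1.1, 0.8, 5.9]
finger_gap: -0.0002
grip_force: 2.8
```

```bash

python3 -m inch '[0,0,0.15,0,0,0,0,0,0,0,0.15,0,0,0,0,0,0,0,0,0]'
python3 -m inch '[0,0,0.15,0,0,0,0,0,0,0,0.15,0,0,0,0,0,0,0,0,0]'
python3 -m inch '[0,0,0.15,0,0,0,0,0,0,0,0,0,0,0,0,0,0,0,0,0]'
```

```text
clock: 41.83
tcp_pos: [0.4103, -0.2426, 0.0795]
orientation: [-0.048, 0.736, 0.675, 0.024]
wrist_force: [-5.1, 2.7, 21.2]
finger_gap: 0.0001
grip_force: 11.1
clock: 42.25
tcp_pos: [0.4098, -0.2424, 0.0756]
orientation: [-0.048, 0.736, 0.675, 0.023]
wrist_force: [-3.6, 1.2, 10.8]
finger_gap: -0.0001
grip_force: 5.3
clock: 42.67
tcp_pos: [0.4096, -0.2422, 0.0726]
orientation: [-0.049, 0.736, 0.675, 0.023]
wrist_force: [-0.8, -0.6, 5.1]
finger_gap: 0.0001
grip_force: 2.1
```

```bash

python3 -m inch '[0,0,0.15,0,0,0,0,0,0,0,0.1,0,0,0,0,0,0,0,0,0]'
python3 -m inch '[0,0,0.1,0,0,0,0,0,0,0,0.1,0,0,0,0,0,0,0,0,0]'
```

```text
clock: 43.08
tcp_pos: [0.4094, -0.2408, 0.0692]
orientation: [-0.05, 0.735, 0.675, 0.024]
wrist_force: [-0.4, 0.3, -0.6]
finger_gap: 0.0003
grip_force: 0.0
clock: 43.5
tcp_pos: [0.4096, -0.241, 0.0682]
orientation: [-0.049, 0.735, 0.675, 0.024]
wrist_force: [-1.8, 1.3, 6.1]
finger_gap: 0.0001
grip_force: 2.8
```

```bash

python3 -m inch '[0,0,0.08,0,0,0,0,0,0,0,0,0,0,0,0,0,0,0,0,0]'
python3 -m inch '[0.1,-0.04,-1,0,0.2,-0.08,-2,0,0.2,-0.08,-2,0,0.2,-0.08,-2,0,0.2,-0.08,-2,0]' >/dev/null
python3 -m inch '[0.2,-0.08,-2,0,3,-2,0,0,3,-2,0,0,3,-2,0,0,3,-2,0,0]' >/dev/null
python3 -m inch '[3,0,0,0,3,0,0,0,3,0,0,0,3,0,0,0,3,0,0,0]' >/dev/null
python3 -m inch '[0,0,0,0,0,0,0,0,0,0,0,0,0,0,0,0,0,0,0,0]' >/dev/null
python3 -c 'from h import *;where()
a=eyes.read_camera("scene")[:,:,::-1];b=eyes.read_camera("top")[:,:,::-1]
A=cv2.resize(a[190:320,265:405],None,fx=3,fy=3,interpolation=2);B=cv2.resize(b[170:290,305:415],None,fx=3.25,fy=3.25,interpolation=2)
im=np.zeros((390,780,3),np.uint8);im[:,:420]=A;im[:,422:779]=B[:390,:357];cv2.imwrite("pics/end.png",im)
M,t,_,_=fit();P=lambda q,n:proj(n,[*(M@q[:2]+t),q[2]])
print("expected bar shut",P([-.004,0,.052],"top"),P([-.004,0,.052],"scene"))
for n,im,bx in(("top",b,(330,190,70,60)),("scene",a,(310,215,60,60))): print(n,blob(im,(0,0,0),(180,255,60),bx)[:2])'
```

```text
clock: 43.92
tcp_pos: [0.4097, -0.2411, 0.068]
orientation: [-0.049, 0.735, 0.675, 0.024]
wrist_force: [-1.9, 1.7, 9.7]
finger_gap: 0.0001
grip_force: 5.0
clock 45.6 tcp [0.3533 0.0321 0.2081] rack xy [-0.0841  0.2686] yawy deg -4.9 F [-0.8 -0.3  0.1] gap 0.0 grip 0.0
expected bar shut (np.float64(357.5323750968269), np.float64(228.33770418931502)) (np.float64(341.9864293596096), np.float64(257.21978801252436))
top ((357.5, 228.0), (4.0, 19.0))
scene ((343.00000381469727, 256.50000762939453), (23.702320098876953, 5.366562843322754))
```

View pics/end.png

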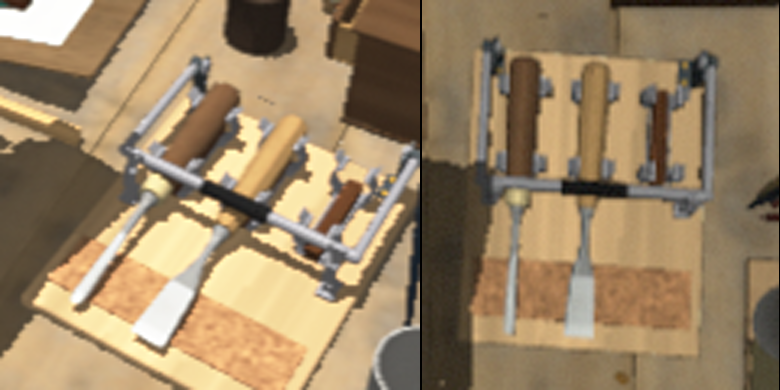

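The picture shows both gouges clipped with their blades over the cork. The bar is at its predicted shut position to within 1 px, under the catches, and the tin hasn't moved.

```bash
python3 -c 'from workcell import env;print(env.hand_in())'
```

```text
the job is handed in; nothing more can be done
None
```

The job is handed in: both gouges on the bench are clipped (dark-handled one in clip 2, broad in clip 1; no third was there), the keeper is snapped shut (its catches gave at a brief 21 N, above the 12 N expected), and the tin was left alone.

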